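Weigh out the detergent tablets in a freshly brushed beaker

ROBOT

A 7-joint arm with a two-finger parallel gripper is mounted at the origin on a cart in front of the work surface, level with it; the furniture and walls round the work are solid. World frame = base frame: x ahead of the robot, y to its left, z up, the work surface at z = 0. Lengths are in mm, angles in rad, forces in N, time in s.
With the tool pointing down it reaches from about 350 to 900 mm from the base axis. Payload 19.9 kg.
Tool frame: the origin (TCP) lies between the finger pads; the fingertips stand 19 mm ahead of it and the grasp point (between the pads) is the TCP; z points along the fingers, y is the line along which they close (so a half turn about z gives the same grasp; the last joint's range is limited). The gripper opens to 94 mm and grips with 3 to 60 N. Pads are 16 mm wide; open, the fingers measure 119 mm over their backs; the gripper's body (75 mm by 177 mm) begins 78 mm behind the grasp point.
Start: joints at [-1.234, 0.417, -0.01, 1.614, 0.005, 1.111, -0.053], TCP at [231.117, 580.677, 224.425] pointing down, gripper open.
Joint ranges: [-2.81, 2.81], [-0.39, 2.02], [-1.27, 1.25], [0.06, 2.57], [-1.19, 4.33], [0.19, 2], [-2.82, 2.82]. Speed limits (rad/s): [1.89, 1.89, 2.39, 2.39, 3.01, 3.01, 3.01].

INTERFACE

Orientations are given as a unit quaternion [x, y, z, w].
In Python, from workcell import arm gives the robot as it stands.
- The arm moves only by the tool move_arm, never from a script. Its argument "deltas" is a list of rows, each a list of 7 numbers: the opening, from 0 (shut) to 1 (fully open), then the shift along the world's x, y, z in mm, then the turn, a rotation vector about the world's x, y, z in degrees. A call has 1 to 10 rows; each row is the pose to reach, as a shift and turn from the pose commanded when the call began; what a row does not reach only later rows make up. A row lasts 1/12 s, in which the tool goes at most 41.7 mm and 7.16 degrees, less where a joint would pass 70% of its speed; a pose out of reach is approached as far as the arm can. A call with a gripper value outside its range is refused whole. The fingers move at their own pace and stop on an object; "grip_force" is the grip in N (left out, the last holds). Time passes only in rows, so rows that repeat a pose let the fingers close. It gives the time, the measured TCP pose, the force, the opening and the grip force at its end, in the units of the state.
- arm.get_state(): the state, without advancing time (a new reading comes with each control period).
- arm.snapshot(name): name is "scene" or "top" or "wrist"; returns (picture, depth): 400x640x3 uint8, blue, green, red; 400x640 float32, mm along the optical axis (not along the pixel's ray), 0 where there is no reading.
- arm.calibration(name): a dict with "mtx" (3x3 intrinsics, pixels), "D" ([k1, k2, p1, p2, k3] as OpenCV has them; the pictures are not rectified), "eye" and "orientation" of the camera in the world. Camera axes: x right, y down, z forward; pixel columns grow to the right and rows downward; lengths in mm; the calibration is good to about 2 mm. A picture is of the moment at which its call begins: read the wrist's pose just before it. calibration takes no time and is no camera call; for the wrist camera it gives the pose at the moment of the call.
- arm.finish_job(): hands the job in; it is judged then, once.
The state is a dict: "clock": time; "joint_positions": joint angles; "qvel": joint speeds; "tau": joint torques, N m; "ee_pos": TCP position; "eef_rot": TCP orientation; "ft_force": force on the tool from outside, world axes, zero at the start; "torque": the same for the moment, N m; "width": finger opening in mm; "finger_force": force on a finger pad.
Only numpy, scipy, OpenCV 4.12 (cv2) and the standard library are available. Lean on these libraries where they do the work, as an engineer would, in place of code of your own. Each camera call takes 0.05 s, during which the arm holds its last target. There are 200 camera calls.

TASK

Get the detergent dose for this wash onto the scale: brush out the dosing beaker with the bottle brush, going right down to the bottom three times and drawing the brush head nearly out of the beaker after each, then stand the brush back in its caddy. Set the empty beaker upright in the middle of the scale's steel platform, let go of it and press the tare button, and only then put every rectangular tablet that lies in the enamel tray into the beaker; the beaker stays on the scale. The round tablets are descaler and stay in the tray; do not press tare again once there is a tablet in the beaker, and leave the nail brush and the clothes pegs where they lie.

Things in the scene. Friction and masses are not known exactly. Their poses are not given: they have to be found in the camera images.
- beaker: Loose white plastic dosing beaker, open at the top, round, slightly flared: outer diameter 59 mm at the foot, 68 mm at the rim (71 mm over the thin rim bead), 95 mm high, wall 3 mm, floor 4 mm thick (inside 53 mm across at the floor, 62 mm at the mouth), about 120 g. Origin: centre of its underside, z up. Grip it across its outside, e.g. 75 mm above the foot (66 mm wide).
- brush: Loose bottle brush, 198 mm long, 60 g, standing upright, head down, in the caddy at the start. Round bristle head 51 mm across and 67 mm long (its stiff core 42 mm; the outer bristles give way), then a thin steel stem and a round white handle 16.5 mm thick from 124 to 198 mm. Origin: middle of the head's flat lower end; z along the brush towards the handle.
- brush_grip (a point): Point on the brush's axis in the middle of the handle's upper part, 175 mm above the head's lower end; grip here with the fingers pointing down.
- caddy: Fixed round grey plastic cup that keeps the brush: outer diameter 74 mm, inner 68 mm, 85 mm high, floor 6 mm thick. Origin: centre of its underside, z up.
- scale: Fixed flat black kitchen scale, 200 (its x) x 165 (its y) x 32 mm, its control strip at its -x edge towards the robot. Origin: centre of its underside. Blank display on the strip's +y side, round tare button on its -y side.
- pan (a point): Centre of the top of the scale's square steel platform (140 x 155 mm), 32 mm above the worktop; x and y along the scale's.
- tare_top (a point): Centre of the top of the grey tare button, 26 mm in diameter, 30 mm above the worktop when up; pressed straight down.
- tare (a joint): Tare button travel in m: 0 up, 0.004 fully down; spring, 4 N fully down; a press counts from 0.0025.
- notions_tray: Fixed enamelled tray, outer 283 (its x) x 203 (its y) mm, inner 268 x 188 mm, upright rim 21 to 24 mm high. The tablets lie in it at worktop height. Origin: centre of its underside.
- tablet0: Rectangular two-layer detergent tablet, 36 (its x) x 26 (its y) x 14 mm high, 25 g, loose in the tray; origin: centre of its underside. Two to four of these four are present (None if absent).
- tablet1: Rectangular two-layer detergent tablet, 36 (its x) x 26 (its y) x 14 mm high, 25 g, loose in the tray; origin: centre of its underside. Two to four of these four are present (None if absent).
- tablet2: Rectangular two-layer detergent tablet, 36 (its x) x 26 (its y) x 14 mm high, 25 g, loose in the tray; origin: centre of its underside. Two to four of these four are present (None if absent).
- tablet3: Rectangular two-layer detergent tablet, 36 (its x) x 26 (its y) x 14 mm high, 25 g, loose in the tray; origin: centre of its underside. Two to four of these four are present (None if absent).
- disc0: Round two-layer descaler tablet, 31 mm in diameter, 12 mm high, loose in the tray among the others; stays there. Origin: centre of its underside.
- disc1: Round two-layer descaler tablet, 31 mm in diameter, 12 mm high, loose in the tray among the others; stays there. Origin: centre of its underside.
- nail_brush: Bystander: nail brush, 30 x 85 x 23 mm, lying behind the work; origin under its centre.
- peg_0: Bystander: wooden clothes peg, about 73 x 24 x 11 mm, lying on the worktop; origin under its centre.
- peg_3: Bystander: wooden clothes peg, about 73 x 24 x 11 mm, lying on the worktop; origin under its centre.
There are look-alikes about, which are no part of the job. Leave any black look-alike of the tablet3 alone.

How it is judged (in metres and radians):
On the way, in this order (a step that is already met when the one before it is completed fails the run):
1. the brush head is down at the beaker's bottom, first stroke (z of brush in the frame of beaker below 0.02 m and horizontal distance between brush and beaker below 0.016 m and angle between brush's own z axis and vertical below 0.3 rad), for 0.1 s.
2. the brush is pulled up at least 6 cm, over the beaker, after the first stroke (z of brush in the frame of beaker between 0.06 and 0.15 m and horizontal distance between brush and beaker below 0.025 m), for 0.05 s.
3. the brush head is down at the beaker's bottom, second stroke (all of step 1), for 0.1 s.
4. the brush is pulled up at least 6 cm, over the beaker, after the second stroke (all of step 2), for 0.05 s.
5. the brush head is down at the beaker's bottom, third stroke (all of step 3), for 0.1 s.
6. the brush is pulled up at least 6 cm, over the beaker, after the third stroke (all of step 4), for 0.05 s.
7. the brush stands in its caddy, let go (horizontal distance between brush and caddy below 0.02 m and z of brush in the frame of caddy below 0.016 m and angle between brush's own z axis and vertical below 0.3 rad and contact force between the fingers and brush below 0.2 N), for 0.3 s.
8. the empty beaker stands upright on the middle of the platform, let go (horizontal distance between beaker and pan below 0.038 m and z of beaker in the frame of pan between -0.006 and 0.006 m and angle between beaker's own z axis and vertical below 0.08 rad and horizontal distance between each of tablet0, tablet1, tablet2, tablet3 and beaker above 0.045 m and linear speed of beaker below 0.02 m/s and contact force between the fingers and beaker below 0.2 N), for 0.3 s.
9. tare is pressed with the empty beaker on the platform (value of joint tare above 0.0025 m and horizontal distance between beaker and pan below 0.038 m and z of beaker in the frame of pan between -0.006 and 0.006 m and angle between beaker's own z axis and vertical below 0.08 rad and horizontal distance between each of tablet0, tablet1, tablet2, tablet3 and beaker above 0.045 m), for 0.05 s.
At the end, for the whole second after the job is handed in: Beaker upright and still on the platform (within 38 mm of its centre), all present rectangular tablets in it below the rim; brush head down in its caddy; tare button up; round tablets lying in the tray; all released (horizontal distance between beaker and pan below 0.038 m and z of beaker in the frame of pan between -0.006 and 0.006 m and angle between beaker's own z axis and vertical below 0.08 rad and linear speed of each of beaker, tablet0, tablet1, tablet2, tablet3 below 0.02 m/s and horizontal distance between brush and caddy below 0.02 m and z of brush in the frame of caddy below 0.016 m and angle between brush's own z axis and vertical below 0.3 rad and horizontal distance between each of tablet0, tablet1, tablet2, tablet3 and beaker below 0.033 m and z of tablet0 in the frame of beaker between -0.002 and 0.085 m and z of tablet1 in the frame of beaker between -0.002 and 0.085 m and z of tablet2 in the frame of beaker between -0.002 and 0.085 m and z of tablet3 in the frame of beaker between -0.002 and 0.085 m and value of joint tare below 0.0015 m and x of disc0 in the frame of notions_tray between -0.134 and 0.134 m and y of disc0 in the frame of notions_tray between -0.094 and 0.094 m and height (world z) of each of disc0, disc1 below 0.02 m and x of disc1 in the frame of notions_tray between -0.134 and 0.134 m and y of disc1 in the frame of notions_tray between -0.094 and 0.094 m); the robot touches nothing.
It fails at once if tare is pressed with a detergent tablet in the beaker (value of joint tare above 0.0025 m and ((horizontal distance between tablet0 and beaker below 0.033 m and z of tablet0 in the frame of beaker between -0.002 and 0.085 m) or (horizontal distance between tablet1 and beaker below 0.033 m and z of tablet1 in the frame of beaker between -0.002 and 0.085 m) or (horizontal distance between tablet2 and beaker below 0.033 m and z of tablet2 in the frame of beaker between -0.002 and 0.085 m) or (horizontal distance between tablet3 and beaker below 0.033 m and z of tablet3 in the frame of beaker between -0.002 and 0.085 m))).
It fails at once if a round tablet is moved out of its place by more than 4 cm (distance of any of disc0, disc1 from where it was at the start of the episode above 0.04 m).
It fails at once if a bystander (clothes peg, nail brush) is pushed by more than 4 cm (distance of any of nail_brush, peg_0, peg_3 from where it was at the start of the episode above 0.04 m).
Of tablet0, tablet1, tablet2, tablet3 only 2 to 4 are there at a start; the rules pass over those that are not, and their reading is None.
At some moment in a run one of tablet0, tablet1, tablet2, tablet3, beaker may be knocked a few centimetres aside while the robot is not near it.
It also fails if it takes over 210 s, if anything falls off the work surface, if the arm or the gripper's body presses on something with over 40 N, if the wrist force passes 120 N, or if a joint passes its speed limit or range.

## Working session

There is one attempt and no reset: what is moved stays moved. The work goes in short steps, Python scripts to look and compute and a tool call to move; the robot and the scene stay as the last step left them, time stands still between calls to the robot, and variables do not carry over. Pictures are saved under pics/ and viewed, at most 14 in all, crops included, and the job is handed in when it is done.

Besides the shell and the picture viewer there is one more tool, called after "Call:" as name(argument=value, ...) on one line, values as JSON. move_arm: Moves the arm, as the interface text tells. Its arguments: {"type":"object","properties":{"deltas":{"type":"array"},"grip_force":{"type":"number"}},"required":["deltas"]}

```bash
mkdir -p pics; cat > h.py <<'E'
import numpy as np, cv2
from scipy.spatial.transform import Rotation as R
from workcell import arm
def snap(n):
    c=arm.calibration(n); im,d=arm.snapshot(n); return im,d,c
def cloud(d,c):
    h,w=d.shape; u,v=np.meshgrid(np.arange(w),np.arange(h))
    p=cv2.undistortPoints(np.stack([u.ravel(),v.ravel()],1).astype(np.float64)[:,None],np.array(c['mtx']),np.array(c['D']))[:,0]
    P=np.c_[p,np.ones(len(p))]*d.reshape(-1,1)
    W=R.from_quat(c['orientation']).apply(P)+np.array(c['eye'])
    W[d.ravel()<=0]=np.nan
    return W.reshape(h,w,3)
E
python3 - <<'E'
from h import *
for n in("scene","top"):
    im,d,c=snap(n); cv2.imwrite(f"pics/{n}0.png",im); np.save(f"{n}0.npy",cloud(d,c)); print(n,c['eye'],c['orientation'],c['mtx'])
print(arm.get_state())
E
```

```text
scene [ 185.47301471 -746.64170688  750.59297981] [ 0.87864172 -0.18899054  0.09729116 -0.42755788] [[409.24250655   0.         318.1073172 ]
 [  0.         409.24250655 198.30341281]
 [  0.           0.           1.        ]]
top [ 458.03582228  -33.9321292  1403.09074296] [ 0.71630596 -0.69690255  0.02156873 -0.02770201] [[483.43723849   0.         318.14587369]
 [  0.         483.43723849 196.23656534]
 [  0.           0.           1.        ]]
{'clock': 0.1, 'joint_positions': array([-1.23350477,  0.41787503, -0.01032734,  1.61411792,  0.00471784,
        1.11067494, -0.05297525]), 'qvel': array([-9.56211743e-04, -1.03869162e-04, -8.31687808e-04, -3.21560352e-03,
       -3.56853826e-04, -1.19337517e-03, -7.44651683e-05]), 'tau': array([ 1.94704800e-03, -8.52584410e+01,  6.41118977e-01, -4.26700294e+01,
       -4.86803439e-02,  1.64052931e-02, -1.09804850e-05]), 'ee_pos': array([231.00762606, 580.40400023, 223.91055965]), 'eef_rot': array([ 1.88234578e-01,  9.82123957e-01, -5.22974363e-04, -5.46148627e-05]), 'ft_force': array([0.1264698 , 0.17650464, 0.89832403]), 'torque': array([-0.00690659,  0.0178917 ,  0.04640393]), 'finger_force': 0.0, 'width': 94.23575812558913}
```

View pics/scene0.png

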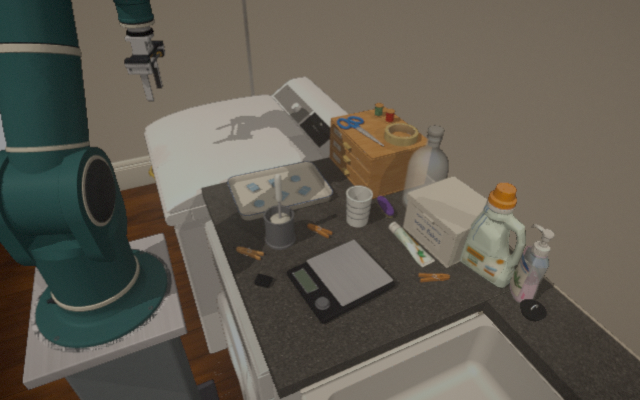

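View pics/top0.png

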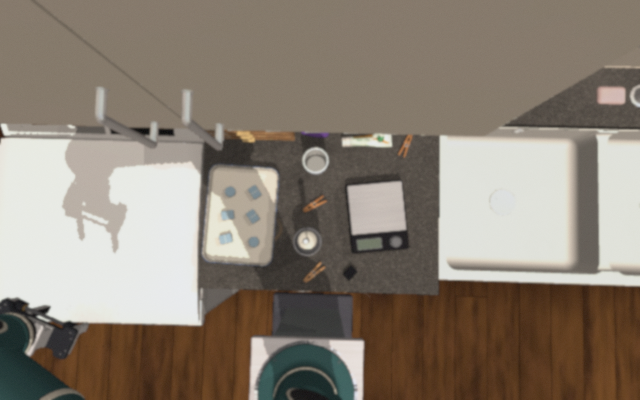

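The top view shows the beaker at (315,160), caddy and brush at (307,241), scale at (378,215), tare button at (396,241) and six tablets in the tray around (240,215). The black look-alike is at (349,271).

```bash
python3 - <<'E'
from h import *
im=cv2.imread("pics/top0.png");W=np.load("top0.npy");S=np.load("scene0.npy")
def pts(W,lo,hi): 
    m=np.all((W>lo)&(W<hi),axis=2);return W[m]
for n,uv in dict(beaker=(315,160),caddy=(307,241),tare=(396,241),pan=(377,208),tray=(240,200),table=(330,225)).items():
    print(n,W[uv[1],uv[0]].round(1))
def circ(P):
    A=np.c_[2*P[:,:2],np.ones(len(P))];s=np.linalg.lstsq(A,(P[:,:2]**2).sum(1),rcond=None)[0];return s[:2].round(1),np.sqrt(s[2]+s[:2]@s[:2]).round(1)
for nm,Wx in(("top",W),("scene",S)):
    b=W[160,315];c=W[241,307]
    P=pts(Wx,[b[0]-70,b[1]-70,85],[b[0]+70,b[1]+70,100]);print(nm,"beaker rim",len(P),circ(P),P[:,2].max(), P.min(0).round(),P.max(0).round())
    P=pts(Wx,[c[0]-60,c[1]-60,76],[c[0]+60,c[1]+60,90]);print("caddy",len(P),P.min(0).round(),P.max(0).round(),P.mean(0).round())
    P=pts(Wx,[c[0]-80,c[1]-80,130],[c[0]+80,c[1]+80,240]);print("brush handle",len(P),P.min(0).round(),P.max(0).round(),P.mean(0).round(1))
P=pts(W,[0,0,0],[900,900,1]);
# scale
s=W[208,377];P=pts(W,[s[0]-150,s[1]-130,22],[s[0]+130,s[1]+130,40]);print("scale",cv2.minAreaRect(P[:,:2].astype(np.float32)),P[:,2].mean())
# tray tablets
hsv=cv2.cvtColor(im,cv2.COLOR_BGR2HSV);m=np.zeros(im.shape[:2],np.uint8);m[172:260,210:275]=1
mm=((hsv[...,1]>55)&(hsv[...,0]>85)&(hsv[...,0]<125)&(m>0)).astype(np.uint8)
n,l,st,ce=cv2.connectedComponentsWithStats(mm)
for i in range(1,n):
    if st[i,4]>15:
        Q=W[l==i];r=cv2.minAreaRect(Q[:,:2].astype(np.float32));print(ce[i].round(1),st[i,4],np.nanmedian(Q,0).round(1),np.round(r[0],1),np.round(r[1],1),round(r[2]))
cv2.imwrite("pics/c0.png",cv2.resize(im[140:285,195:425],None,fx=3.4,fy=3.4,interpolation=2))
E
```

```text
beaker [660.7  -8.4   7.3]
caddy [430.1   2.1 204.9]
tare [ 433.2 -243.1   35.2]
pan [ 524.5 -188.    35.4]
tray [538.8 207.   -2.2]
table [473.2 -57.    2. ]
top beaker rim 133 (array([655.9,  -2.2]), np.float64(36.1)) 99.48819647526147 [612. -46.  85.] [721.  61.  99.]
caddy 160 [389. -32.  76.] [463.  44.  90.] [426.   7.  85.]
brush handle 42 [422.  -2. 139.] [437.  12. 209.] [429.9   4.9 197. ]
scene beaker rim 231 (array([670.9,   2.7]), np.float64(45.6)) 98.69839858747821 [613. -47.  85.] [729.  61.  99.]
caddy 251 [389. -34.  76.] [466.  44.  90.] [427.   5.  83.]
brush handle 174 [422.  -5. 130.] [438.  11. 206.] [428.9   0.9 172.4]
scale ((501.9652099609375, -189.39376831054688), (196.84588623046875, 162.89974975585938), 7.052756309509277) 30.923197971506813
```

View pics/c0.png

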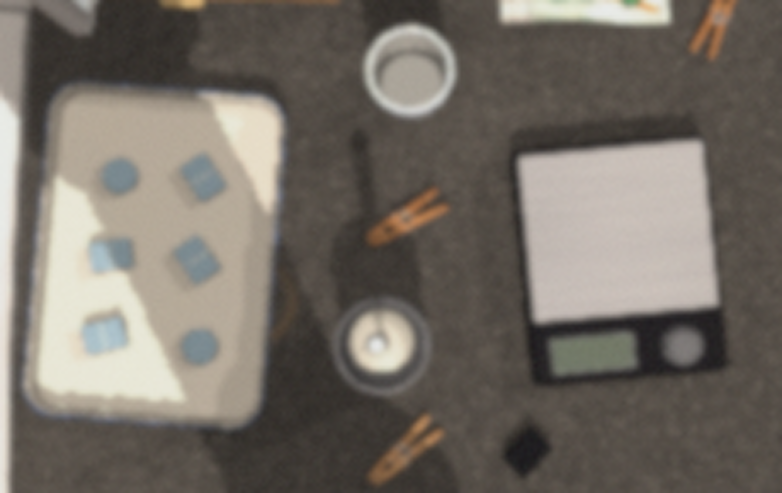

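The crop shows rectangles at (203,178), (112,255), (196,259) and (105,334), and discs at (120,175) and (199,347). Next I turn these into positions.

```bash
cat >> h.py <<'E'
def ray(c,uv,z):
    p=cv2.undistortPoints(np.array(uv,float).reshape(-1,1,2),np.array(c['mtx']),np.array(c['D']))[:,0]
    D=R.from_quat(c['orientation']).apply(np.c_[p,np.ones(len(p))]);e=np.array(c['eye'])
    return e+D*((np.asarray(z)-e[2])/D[:,2])[:,None]
E
python3 - <<'E'
from h import *
c=arm.calibration("top"); f=lambda p:np.array(p,float)/3.4+[195,140]
print("rim",ray(c,f([(410,70),(365,70),(456,70),(410,24),(410,116)]),95)[:,:2].round(1).tolist())
print("brush",ray(c,f([(376,342)]),198+6)[:,:2].round(1), "caddy",ray(c,f([(382,346),(333,346),(431,346),(382,297),(382,394)]),85)[:,:2].round(1).tolist())
P=ray(c,f([(517,155),(702,139),(719,304),(533,322)]),32)[:,:2];print("plat",P.round(1).tolist(),P.mean(0));d=P[0]-P[3];print(np.degrees(np.arctan2(d[1],d[0])),np.linalg.norm(d),np.linalg.norm(P[0]-P[1]))
print("tare",ray(c,f([(683,346)]),30)[:,:2].round(1))
print("tabs",ray(c,f([(203,178),(112,255),(196,259),(105,334)]),14)[:,:2].round(1).tolist(),"discs",ray(c,f([(120,175),(199,347)]),12)[:,:2].round(1).tolist())
print("tray",ray(c,f([(67,85),(283,100),(255,428),(28,405)]),22)[:,:2].round(1).tolist())
W=np.load("scene0.npy").reshape(-1,3);V=np.load("top0.npy").reshape(-1,3);A=np.r_[W,V];A=A[~np.isnan(A[:,0])]
for x in range(600,860,40):
    print(x,[int(max([0,*A[(abs(A[:,0]-x)<20)&(abs(A[:,1]-y)<20)][:,2]])) for y in range(-280,321,40)])
E
```

```text
rim [[646.4, -11.6], [645.4, 24.4], [647.4, -48.5], [683.6, -10.6], [609.3, -12.7]]
brush [[431.    5.6]] caddy [[425.2, 4.6], [424.1, 43.8], [426.3, -34.5], [464.2, 5.8], [387.2, 3.5]]
plat [[586.2, -102.1], [603.8, -256.3], [466.5, -272.5], [447.3, -118.7]] [ 525.92986026 -187.41499608]
6.79378005471613 139.90546238164882 155.2136379535531
tare [[ 430.9 -243.6]]
tabs [[561.1, 162.7], [493.7, 237.1], [492.3, 166.0], [427.1, 240.3]] discs [[561.9, 233.5], [418.3, 161.0]]
tray [[636.3, 279.5], [628.5, 96.3], [352.7, 110.4], [366.6, 300.4]]
600 [1052, 1114, 1118, 1117, 1115, 1114, 1112, 1111, 1109, 1106, 1103, 1100, 1093, 1033, 971, 912]
640 [9, 7, 7, 10, 8, 9, 103, 100, 97, 24, 26, 28, 27, 31, 28, 7]
680 [14, 15, 6, 6, 8, 10, 101, 101, 95, 9, 7, 8, 8, 10, 9, 7]
720 [17, 19, 15, 29, 35, 34, 28, 29, 153, 153, 154, 153, 152, 162, 161, 153]
760 [12, 121, 122, 121, 122, 122, 25, 26, 153, 157, 159, 158, 163, 163, 162, 152]
800 [245, 163, 123, 121, 122, 141, 174, 179, 154, 176, 178, 176, 154, 160, 162, 153]
840 [245, 220, 121, 122, 121, 173, 250, 249, 152, 177, 152, 177, 154, 192, 191, 153]
```

Call:
move_arm(deltas=[[1,199,-576,76,0,0,22],[1,199,-576,76,0,0,22],[1,199,-576,76,0,0,22],[1,199,-576,76,0,0,22],[1,199,-576,76,0,0,22],[1,199,-576,76,0,0,22],[1,199,-576,76,0,0,22],[1,199,-576,76,0,0,22],[1,199,-576,76,0,0,22],[1,199,-576,76,0,0,22]], grip_force=20)

```text
clock: 0.93
ee_pos: [366.0, 188.3, 276.2]
eef_rot: [-0.003, 1.0, 0.0, 0.0]
ft_force: [0.9, 0.5, 0.9]
width: 94.3
finger_force: 0.0
```

```bash
python3 - <<'E'
from h import *
S=np.load("scene0.npy");V=np.load("top0.npy")
for A in(S,V):
    A=A.reshape(-1,3);P=A[(abs(A[:,0]-652)<50)&(abs(A[:,1]+10)<50)&(A[:,2]>88)&(A[:,2]<105)];print(len(P),P.min(0).round(),P.max(0).round())
    for _ in range(3):
        M=np.c_[2*P[:,:2],np.ones(len(P))];s=np.linalg.lstsq(M,(P[:,:2]**2).sum(1),rcond=None)[0];r=np.sqrt(s[2]+s[:2]@s[:2]);e=np.linalg.norm(P[:,:2]-s[:2],axis=1)-r;print(s[:2],r);P=P[abs(e)<2*e.std()]
E
```

```text
173 [613. -47.  88.] [682.  24.  98.]
[647.99103646 -11.51198425] 32.77061349071647
[647.87803867 -11.63872238] 32.735159546986424
[647.95039753 -11.67864358] 32.692377627875636
130 [612. -46.  88.] [682.  23. 103.]
[646.94529525 -11.28317707] 32.72558016567515
[646.97007584 -11.25579777] 32.7457960012237
[646.97007584 -11.25579777] 32.7457960012237
```

Call:
move_arm(deltas=[[1,64,-184,24,0,0,0],[1,64,-184,24,0,0,0],[1,64,-184,24,0,0,0],[1,64,-184,24,0,0,0],[1,64,-184,24,0,0,0],[1,64,-184,24,0,0,0],[1,64,-184,-20,0,0,0],[1,64,-184,-60,0,0,0],[1,64,-184,-95,0,0,0],[1,64,-184,-95,0,0,0]])

```text
clock: 1.77
ee_pos: [426.7, 6.2, 175.9]
eef_rot: [-0.003, 1.0, -0.001, -0.004]
ft_force: [0.1, 0.2, -1.5]
width: 94.0
finger_force: 0.0
```

Call:
move_arm(deltas=[[0,0,0,0,0,0,0],[0,0,0,0,0,0,0],[0,0,0,0,0,0,0],[0,0,0,0,0,0,0],[0,0,0,0,0,0,0],[0,0,0,0,0,0,0],[0,0,0,0,0,0,0],[0,0,0,0,0,0,0],[0,0,0,0,0,0,0],[0,0,0,0,0,0,0]], grip_force=30)

```text
clock: 2.6
ee_pos: [430.0, 6.4, 180.9]
eef_rot: [-0.003, 1.0, -0.0, -0.0]
ft_force: [-0.4, -0.1, -0.9]
width: 30.7
finger_force: 0.0
```

Call:
move_arm(deltas=[[0,0,0,0,0,0,0],[0,0,0,0,0,0,0],[0,0,0,0,0,0,0],[0,0,0,0,0,0,0],[0,0,0,0,0,0,0],[0,0,0,0,0,0,0]])

```text
clock: 3.1
ee_pos: [430.0, 6.4, 180.9]
eef_rot: [-0.003, 1.0, -0.0, 0.0]
ft_force: [-0.1, -0.1, -1.9]
width: 15.7
finger_force: 30.0
```

Call:
move_arm(deltas=[[0,0,0,30,0,0,0],[0,0,0,60,0,0,0],[0,0,0,90,0,0,0],[0,0,0,115,0,0,0],[0,0,0,115,0,0,0],[0,0,0,115,0,0,0]])

```text
clock: 3.6
ee_pos: [430.4, 6.5, 296.6]
eef_rot: [-0.003, 1.0, 0.0, 0.001]
ft_force: [0.5, 0.3, -2.1]
width: 15.7
finger_force: 30.0
```

```bash
python3 - <<'E'
from h import *
s=arm.get_state();e=s['ee_pos'];print(e,s['width'],s['finger_force'],s['ft_force'])
for n in("scene","top"):
    im,d,c=snap(n);A=cloud(d,c); 
    if n=="scene": cv2.imwrite("pics/s1.png",cv2.resize(im[100:300,180:480],None,fx=2.6,fy=2.6))
    A=A.reshape(-1,3);A=A[~np.isnan(A[:,0])]
    for dz0,dz1 in((-180,-165),(-150,-135),(-125,-112),(-100,-60),(-50,-25)):
        P=A[(abs(A[:,0]-e[0])<40)&(abs(A[:,1]-e[1])<40)&(A[:,2]>e[2]+dz0)&(A[:,2]<e[2]+dz1)]
        if len(P): print(n,dz0,len(P),P.min(0).round(),P.max(0).round(),P.mean(0).round(1))
    P=A[(abs(A[:,0]-650)<55)&(abs(A[:,1]+10)<55)&(A[:,2]>88)&(A[:,2]<105)];print("beaker",len(P),P.min(0).round(),P.max(0).round())
E
```

```text
[430.36972034   6.45745097 296.63128541] 15.719477969434303 29.998906552791595 [ 0.48314459  0.29487066 -2.06991094]
scene -180 56 [407. -20. 123.] [451.   8. 132.] [424.9 -11.  127.2]
scene -150 107 [406. -21. 147.] [454.  11. 162.] [425.3 -11.2 154.6]
scene -125 84 [406. -20. 172.] [455.  17. 185.] [425.3 -10.8 178.5]
scene -100 43 [427.   1. 197.] [435.   8. 236.] [430.5   3.7 215.9]
scene -50 67 [423.  -5. 247.] [438.   8. 271.] [428.9   0.7 259.5]
beaker 167 [613. -47.  88.] [682.  24. 100.]
beaker 131 [612. -46.  88.] [681.  23. 102.]
```

View pics/s1.png

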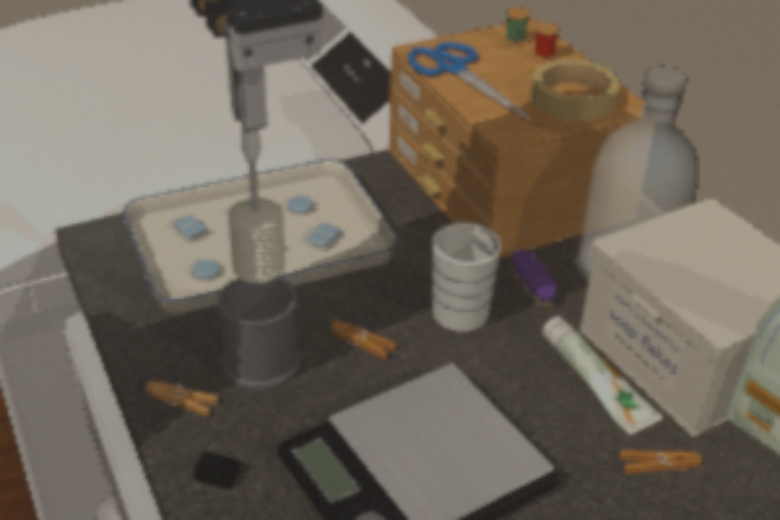

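The brush hangs vertically from the gripper and the beaker has not moved. I'm carrying it over the beaker.

Call:
move_arm(deltas=[[0,35,-3,0,0,0,0],[0,70,-6,0,0,0,0],[0,105,-8,0,0,0,0],[0,140,-11,0,0,0,0],[0,175,-14,0,0,0,0],[0,205,-17,0,0,0,0],[0,217,-17,0,0,0,0],[0,217,-17,0,0,0,0],[0,217,-17,0,0,0,0],[0,217,-17,0,0,0,0]])

```text
clock: 4.53
ee_pos: [646.1, -10.8, 294.9]
eef_rot: [-0.002, 1.0, -0.0, -0.001]
ft_force: [-0.6, 0.2, -0.6]
width: 16.0
finger_force: 30.0
```

```bash
python3 - <<'E'
from h import *
s=arm.get_state();e=s['ee_pos'];print(e,s['ft_force'])
im,d,c=snap("scene");A=cloud(d,c).reshape(-1,3)
for a,b in((88,100),(30,70),(130,175),(200,230)):
    P=A[(abs(A[:,0]-650)<45)&(abs(A[:,1]+10)<45)&(A[:,2]>a)&(A[:,2]<b)];print(a,len(P),P.min(0).round(),P.max(0).round(),P.mean(0).round(1))
E
```

```text
[646.14780902 -10.78437534 294.92682364] [-0.5618758   0.23521912 -0.60048414]
88 120 [614. -45.  88.] [682.  21.  99.] [643.3 -21.7  93.5]
30 352 [616. -44.  30.] [678.  23.  70.] [642.6 -20.3  52.9]
130 282 [620. -38. 130.] [669.   3. 175.] [637.  -26.3 153. ]
200 30 [641. -17. 201.] [649.  -9. 230.] [645.  -13.4 214.4]
```

Call:
move_arm(deltas=[[0,2,1,-15,0,0,0],[0,2,1,-30,0,0,0],[0,2,1,-45,0,0,0],[0,2,1,-60,0,0,0],[0,2,1,-75,0,0,0],[0,2,1,-90,0,0,0],[0,2,1,-100,0,0,0],[0,2,1,-108,0,0,0],[0,2,1,-108,0,0,0],[0,2,1,-108,0,0,0]])

```text
clock: 5.42
ee_pos: [648.9, -9.6, 188.3]
eef_rot: [-0.003, 1.0, -0.0, 0.0]
ft_force: [-0.4, -1.0, -0.4]
width: 16.1
finger_force: 30.0
```

```bash
cat > b.py <<'E'
from h import *
s=arm.get_state();e=s['ee_pos'];print(e,s['ft_force'],s['width'])
im,d,c=snap("scene");A=cloud(d,c).reshape(-1,3)
for a,b in((88,110),(30,70),(130,175),(3,15)):
    P=A[(abs(A[:,0]-650)<45)&(abs(A[:,1]+10)<45)&(A[:,2]>a)&(A[:,2]<b)];
    if len(P):print(a,len(P),P.min(0).round(),P.max(0).round(),P.mean(0).round(1))
E
python3 b.py
```

```text
[648.91937916  -9.59902241 188.27954857] [-0.38795914 -1.00101826 -0.35370422] 16.144490824849267
88 178 [614. -48.  88.] [683.  24. 108.] [648.6 -11.6  94. ]
30 261 [615. -44.  30.] [673.   4.  70.] [636.  -31.6  50. ]
130 73 [640. -25. 130.] [655.   3. 175.] [646.  -13.8 154.9]
3 76 [608. -52.   3.] [695.  31.  15.] [639.8 -30.2   8.2]
```

Call:
move_arm(deltas=[[0,-1,-1,-4,0,0,0],[0,-1,-1,-4,0,0,0],[0,-1,-1,-4,0,0,0],[0,-1,-1,15,0,0,0],[0,-1,-1,35,0,0,0],[0,-1,-1,55,0,0,0],[0,-1,-1,72,0,0,0],[0,-1,-1,72,0,0,0],[0,-1,-1,72,0,0,0]])

```text
clock: 6.22
ee_pos: [648.3, -10.6, 260.7]
eef_rot: [-0.003, 1.0, 0.0, 0.001]
ft_force: [-0.5, -0.2, -0.8]
width: 16.1
finger_force: 30.0
```

```bash
python3 b.py
```

```text
[648.30189874 -10.62579384 260.65866258] [-0.52476693 -0.1825391  -0.82719311] 16.062577545206572
88 227 [614. -48.  88.] [682.  21. 110.] [639.7 -25.3  96.5]
30 260 [615. -44.  30.] [676.  16.  69.] [635.7 -31.3  50.2]
130 288 [623. -37. 130.] [673.  10. 174.] [643.8 -19.7 147.7]
3 80 [607. -54.   3.] [691.  33.  15.] [637.8 -29.2   8.4]
```

Call:
move_arm(deltas=[[0,0,0,-20,0,0,0],[0,0,0,-40,0,0,0],[0,0,0,-60,0,0,0],[0,0,0,-76,0,0,0],[0,0,0,-76,0,0,0],[0,0,0,-76,0,0,0],[0,0,0,-76,0,0,0]])

```text
clock: 6.85
ee_pos: [648.2, -10.7, 184.5]
eef_rot: [-0.003, 1.0, -0.0, 0.0]
ft_force: [0.8, -0.2, -0.2]
width: 16.0
finger_force: 30.0
```

Call:
move_arm(deltas=[[0,0,0,20,0,0,0],[0,0,0,40,0,0,0],[0,0,0,60,0,0,0],[0,0,0,76,0,0,0],[0,0,0,76,0,0,0],[0,0,0,76,0,0,0]])

```text
clock: 7.35
ee_pos: [648.4, -10.7, 261.3]
eef_rot: [-0.003, 1.0, 0.0, 0.001]
ft_force: [0.5, 0.3, -0.9]
width: 15.5
finger_force: 30.0
```

Call:
move_arm(deltas=[[0,0,0,-20,0,0,0],[0,0,0,-40,0,0,0],[0,0,0,-60,0,0,0],[0,0,0,-76,0,0,0],[0,0,0,-76,0,0,0],[0,0,0,-76,0,0,0],[0,0,0,-76,0,0,0]])

```text
clock: 7.93
ee_pos: [648.3, -10.7, 184.7]
eef_rot: [-0.003, 1.0, -0.0, 0.0]
ft_force: [0.3, -0.5, 0.2]
width: 16.0
finger_force: 30.0
```

```bash
python3 b.py
```

```text
[648.28976085 -10.74732432 184.70144594] [ 0.34582595 -0.49547413  0.22840974] 15.998238247348837
88 181 [613. -46.  88.] [682.  25. 109.] [648.3 -12.7  94. ]
30 266 [614. -45.  31.] [678.  20.  70.] [636.3 -30.6  50.1]
130 79 [639. -29. 131.] [656.   4. 174.] [645.  -14.6 154.8]
3 76 [606. -53.   3.] [686.  34.  15.] [638.1 -28.    8.2]
```

Call:
move_arm(deltas=[[0,0,0,20,0,0,0],[0,0,0,40,0,0,0],[0,0,0,60,0,0,0],[0,0,0,76,0,0,0],[0,0,0,76,0,0,0],[0,0,0,76,0,0,0]])

```text
clock: 8.48
ee_pos: [648.4, -10.6, 261.2]
eef_rot: [-0.003, 1.0, 0.0, 0.001]
ft_force: [0.6, 0.6, -1.3]
width: 16.0
finger_force: 30.0
```

```bash
python3 b.py
```

```text
[648.42239142 -10.63538291 261.23414809] [ 0.60511831  0.5741603  -1.29549492] 16.016550670787492
88 232 [614. -46.  88.] [682.  22. 110.] [640.5 -25.2  96.8]
30 258 [614. -45.  30.] [673.  18.  70.] [635.6 -30.7  49.8]
130 301 [625. -37. 130.] [672.  10. 175.] [644.1 -20.  148.4]
3 73 [608. -45.   3.] [689.  23.  15.] [636.9 -27.8   8.5]
```

Call:
move_arm(deltas=[[0,0,0,35,0,0,0],[0,-20,1,40,0,0,0],[0,-55,4,40,0,0,0],[0,-90,7,40,0,0,0],[0,-125,10,40,0,0,0],[0,-160,13,40,0,0,0],[0,-195,15,40,0,0,0],[0,-215,16,40,0,0,0],[0,-222,16,40,0,0,0],[0,-222,16,40,0,0,0]])

```text
clock: 9.37
ee_pos: [424.8, 5.6, 299.8]
eef_rot: [-0.003, 1.0, 0.0, 0.0]
ft_force: [-0.2, 0.5, -0.5]
width: 15.9
finger_force: 30.0
```

Call:
move_arm(deltas=[[0,0,0,0,0,0,0],[0,0,0,-25,0,0,0],[0,0,0,-50,0,0,0],[0,0,0,-75,0,0,0],[0,0,0,-100,0,0,0],[0,0,0,-112,0,0,0],[0,0,0,-117,0,0,0],[0,0,0,-117,0,0,0],[0,0,0,-117,0,0,0]])

```text
clock: 10.12
ee_pos: [426.7, 5.2, 183.2]
eef_rot: [-0.002, 1.0, -0.0, -0.0]
ft_force: [-0.1, -0.2, -0.4]
width: 15.9
finger_force: 30.0
```

Call:
move_arm(deltas=[[0,0,0,-2,0,0,0],[0,0,0,-2,0,0,0],[0.3,0,0,-2,0,0,0],[0.6,0,0,-2,0,0,0],[1,0,0,-2,0,0,0],[1,0,0,-2,0,0,0],[1,0,0,-2,0,0,0],[1,0,0,-2,0,0,0],[1,0,0,-2,0,0,0],[1,0,0,-2,0,0,0]])

```text
clock: 10.95
ee_pos: [426.0, 5.4, 180.9]
eef_rot: [-0.003, 1.0, -0.0, 0.0]
ft_force: [-0.5, 0.5, 0.2]
width: 65.6
finger_force: 0.0
```

Call:
move_arm(deltas=[[1,0,0,30,0,0,0],[1,0,0,70,0,0,0],[1,0,0,100,0,0,0],[1,0,0,110,0,0,0],[1,0,0,110,0,0,0]])

```text
clock: 11.37
ee_pos: [427.0, 5.5, 293.2]
eef_rot: [-0.003, 1.0, 0.001, 0.002]
ft_force: [0.2, -0.4, 0.3]
width: 93.5
finger_force: 0.0
```

```bash
python3 - <<'E'
from h import *
for n in("scene","top"):
    im,d,c=snap(n);A=cloud(d,c).reshape(-1,3)
    for nm,x,y,a,b,r in(("beaker",650,-10,88,105,55),("handle",427,5,130,198,45),("top",427,5,194,215,45)):
        P=A[(abs(A[:,0]-x)<r)&(abs(A[:,1]-y)<r)&(A[:,2]>a)&(A[:,2]<b)];
        if len(P):print(n,nm,len(P),P.min(0).round(),P.max(0).round(),P.mean(0).round(1))
    if n=="scene": cv2.imwrite("pics/s2.png",cv2.resize(im[50:350,180:480],None,fx=2,fy=2))
E
```

```text
scene beaker 173 [614. -47.  88.] [682.  25. 100.] [648.7 -11.7  93.3]
scene handle 146 [419.  -5. 131.] [435.   6. 198.] [425.9  -0.5 166. ]
scene top 40 [419.  -5. 194.] [435.   8. 205.] [427.    0.9 200.6]
top beaker 135 [612. -46.  88.] [681.  23. 102.] [649.1 -10.3  95.4]
```

View pics/s2.png

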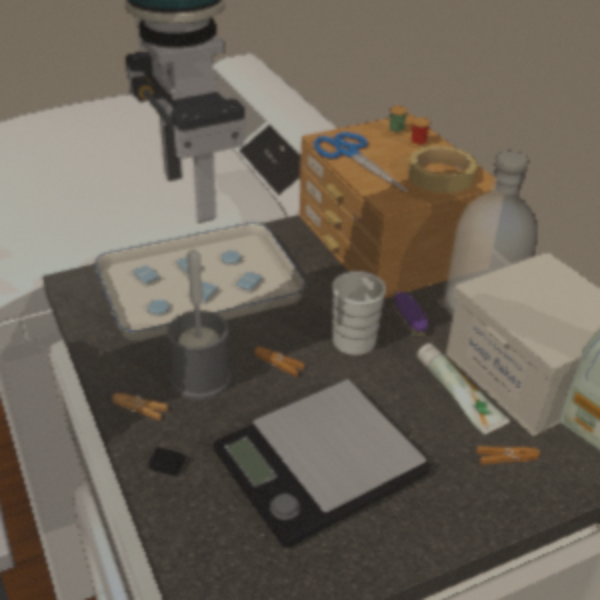

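The brush stands in its caddy. Next I grip the beaker.

Call:
move_arm(deltas=[[1,41,-3,-10,0,0,0],[1,80,-6,-30,0,0,0],[1,120,-9,-60,0,0,0],[1,160,-12,-80,0,0,0],[1,195,-15,-80,0,0,0],[1,222,-16,-80,0,0,0],[1,222,-16,-80,0,0,0],[1,222,-16,-120,0,0,0],[1,222,-16,-155,0,0,0],[1,222,-16,-155,0,0,0]])

```text
clock: 12.3
ee_pos: [643.8, -10.7, 128.1]
eef_rot: [-0.002, 1.0, -0.001, -0.005]
ft_force: [-0.6, 0.5, -1.0]
width: 94.2
finger_force: 0.0
```

```bash
python3 - <<'E'
from h import *
print(arm.get_state()['ee_pos'])
for n in("scene",):
    im,d,c=snap(n);A=cloud(d,c).reshape(-1,3)
    for a,b in((20,60),(88,97)):
        P=A[(abs(A[:,0]-648)<45)&(abs(A[:,1]+10)<40)&(A[:,2]>a)&(A[:,2]<b)];print(len(P),P.min(0).round(),P.max(0).round())
E
```

```text
[643.75422232 -10.66742303 128.05134749]
275 [616. -45.  20.] [676.  21.  60.]
122 [612. -46.  88.] [678.  26.  97.]
```

Call:
move_arm(deltas=[[1,0,0,-30,0,0,0],[1,0,0,-54,0,0,0],[1,0,0,-54,0,0,0],[1,0,0,-54,0,0,0],[0.5,0,0,-54,0,0,0],[0.5,0,0,-54,0,0,0],[0.5,0,0,-54,0,0,0],[0.5,0,0,-54,0,0,0],[0.5,0,0,-54,0,0,0],[0.5,0,0,-54,0,0,0]], grip_force=15)

```text
clock: 13.18
ee_pos: [648.5, -10.5, 82.7]
eef_rot: [-0.003, 1.0, 0.0, 0.001]
ft_force: [-1.7, 1.6, 7.0]
width: 66.5
finger_force: 14.8
```

Call:
move_arm(deltas=[[0.5,0,0,15,0,0,0],[0.5,0,0,35,0,0,0],[0.5,0,0,60,0,0,0],[0.5,0,0,75,0,0,0],[0.5,-20,-30,75,0,0,0],[0.5,-40,-60,75,0,0,0],[0.5,-60,-90,75,0,0,0],[0.5,-80,-120,75,0,0,0],[0.5,-100,-150,75,0,0,0],[0.5,-115,-170,75,0,0,0]])

```text
clock: 14.02
ee_pos: [530.9, -183.4, 157.2]
eef_rot: [-0.001, 1.0, -0.0, -0.0]
ft_force: [1.1, -0.3, -1.4]
width: 66.3
finger_force: 14.8
```

Call:
move_arm(deltas=[[0.5,-7,-7,0,0,0,0],[0.5,-7,-7,0,0,0,0],[0.5,-7,-7,0,0,0,0]])

```text
clock: 14.27
ee_pos: [526.3, -187.2, 157.1]
eef_rot: [-0.002, 1.0, 0.0, 0.0]
ft_force: [0.2, -0.2, -0.8]
width: 65.8
finger_force: 14.8
```

```bash
python3 - <<'E'
from h import *
s=arm.get_state();e=s['ee_pos'];print(e,s['width'],s['ft_force'])
im,d,c=snap("scene");A=cloud(d,c).reshape(-1,3)
cv2.imwrite("pics/s3.png",cv2.resize(im[130:330,240:440],None,fx=2.5,fy=2.5))
for a,b in((55,65),(65,75),(75,85),(85,100),(105,125),(145,160)):
    P=A[(abs(A[:,0]-e[0])<45)&(abs(A[:,1]-e[1])<45)&(A[:,2]>a)&(A[:,2]<b)];
    if len(P):print(a,len(P),P.min(0).round(),P.max(0).round())
E
```

```text
[ 526.26977077 -187.23217062  157.08513256] 65.77210677312044 [ 0.23108646 -0.15402774 -0.75277664]
65 3 [ 500. -214.   74.] [ 526. -196.   75.]
75 66 [ 497. -217.   75.] [ 550. -178.   85.]
85 121 [ 496. -218.   85.] [ 549. -180.  100.]
105 206 [ 494. -220.  105.] [ 552. -158.  125.]
145 232 [ 492. -232.  145.] [ 552. -155.  160.]
```

View pics/s3.png

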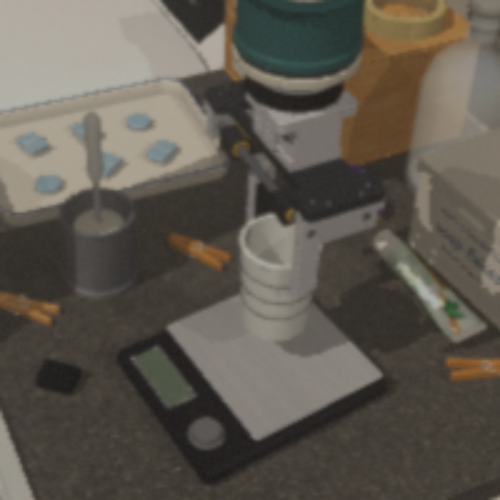

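The beaker is held upright above the platform at about (275,290). I lower it and release.

Call:
move_arm(deltas=[[0.5,1,0,-15,0,0,0],[0.5,1,0,-30,0,0,0],[0.5,1,0,-38,0,0,0],[0.5,1,0,-42,0,0,0],[0.5,1,0,-43,0,0,0],[0.5,1,0,-43,0,0,0],[0.5,1,0,-43,0,0,0]])

```text
clock: 14.9
ee_pos: [527.4, -187.1, 114.1]
eef_rot: [-0.003, 1.0, -0.0, 0.0]
ft_force: [-0.4, 0.2, -0.7]
width: 66.3
finger_force: 14.9
```

Call:
move_arm(deltas=[[0.8,0,0,0,0,0,0],[1,0,0,0,0,0,0],[1,0,0,0,0,0,0],[1,0,0,0,0,0,0],[1,0,0,0,0,0,0],[1,0,0,0,0,0,0],[1,0,0,0,0,0,0]])

```text
clock: 15.48
ee_pos: [527.0, -187.7, 114.0]
eef_rot: [-0.003, 1.0, -0.0, 0.0]
ft_force: [-0.5, -0.3, 0.3]
width: 94.1
finger_force: 0.0
```

Call:
move_arm(deltas=[[1,0,0,30,0,0,0],[1,0,0,70,0,0,0],[1,0,0,86,0,0,0],[1,0,0,86,0,0,0]])

```text
clock: 15.82
ee_pos: [528.5, -188.4, 203.8]
eef_rot: [-0.002, 1.0, -0.0, 0.003]
ft_force: [1.4, 1.0, -0.3]
width: 94.0
finger_force: 0.0
```

```bash
cat > k.py <<'E'
from h import *
s=arm.get_state();print(s['ee_pos'],s['ft_force'])
for n in("scene","top"):
    im,d,c=snap(n);A=cloud(d,c).reshape(-1,3)
    for a,b in((45,60),(118,137)):
        P=A[(abs(A[:,0]-526)<60)&(abs(A[:,1]+188)<60)&(A[:,2]>a)&(A[:,2]<b)];
        if len(P):print(n,a,len(P),P.min(0).round(),P.max(0).round())
E
python3 k.py
```

```text
[ 528.50979248 -188.35148032  203.79189112] [ 1.43507079  0.9675598  -0.3229461 ]
scene 45 104 [ 497. -220.   45.] [ 549. -181.   60.]
scene 118 274 [ 492. -223.  118.] [ 562. -152.  130.]
```

Call:
move_arm(deltas=[[0,-20,-11,0,0,0,0],[0,-50,-29,0,0,0,0],[0,-80,-46,0,0,0,0],[0,-96,-56,0,0,0,0],[0,-96,-56,0,0,0,0],[0,-96,-56,-40,0,0,0],[0,-96,-56,-80,0,0,0],[0,-96,-56,-110,0,0,0],[0,-96,-56,-130,0,0,0],[0,-96,-56,-130,0,0,0]])

```text
clock: 16.75
ee_pos: [428.7, -242.3, 65.7]
eef_rot: [-0.003, 1.0, 0.001, -0.003]
ft_force: [-0.9, 0.3, -1.2]
width: 30.9
finger_force: 0.0
```

Call:
move_arm(deltas=[[0,0,0,0,0,0,0],[0,0,0,0,0,0,0],[0,0,0,0,0,0,0],[0,0,0,0,0,0,0]])

```text
clock: 17.08
ee_pos: [431.7, -243.7, 71.1]
eef_rot: [-0.003, 1.0, -0.0, 0.001]
ft_force: [-0.1, 0.3, 0.1]
width: 4.4
finger_force: 0.0
```

```bash
python3 - <<'E'
from h import *
s=arm.get_state();e=s['ee_pos'];print(e,s['ft_force'],s['width'])
im,d,c=snap("scene");cv2.imwrite("pics/s4.png",cv2.resize(im[180:340,240:440],None,fx=3.5,fy=3.5))
E
python3 k.py
```

```text
[ 431.67610485 -243.74516967   71.07207736] [-0.11599305  0.30764039  0.07793131] 4.423028954061058
[ 431.6082055  -243.66593794   70.91112716] [ 0.1260458  -0.68810147 -0.67222003]
scene 45 9 [ 537. -216.   47.] [ 550. -207.   57.]
scene 118 201 [ 498. -223.  118.] [ 562. -154.  130.]
top 45 23 [ 502. -217.   46.] [ 552. -168.   60.]
top 118 149 [ 491. -223.  118.] [ 560. -154.  134.]
```

View pics/s4.png

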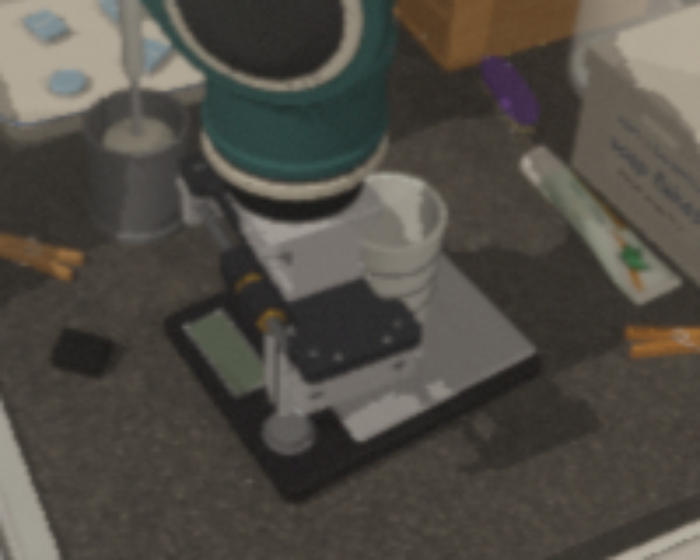

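The closed fingers are above the button at (288,435), and the beaker stands undisturbed.

Call:
move_arm(deltas=[[0,0,0,-15,0,0,0],[0,0,0,-20,0,0,0],[0,0,0,-24,0,0,0],[0,0,0,-25,0,0,0],[0,0,0,-25,0,0,0],[0,0,0,-25,0,0,0]])

```text
clock: 17.73
ee_pos: [430.9, -243.4, 45.3]
eef_rot: [-0.003, 1.0, 0.0, -0.0]
ft_force: [-2.0, 2.8, 7.3]
width: 0.6
finger_force: 3.5
```

Call:
move_arm(deltas=[[0,0,0,30,0,0,0],[0,0,0,70,0,0,0],[0,0,0,110,0,0,0],[0,0,0,150,0,0,0],[0,5,10,190,0,0,0],[0,10,30,225,0,0,0],[0.6,15,60,245,0,0,0],[0.6,20,100,255,0,0,0],[0.6,25,140,255,0,0,0],[0.6,30,180,255,0,0,0]])

```text
clock: 18.57
ee_pos: [460.9, -62.0, 301.1]
eef_rot: [-0.002, 1.0, 0.0, 0.001]
ft_force: [0.9, -0.0, 0.2]
width: 23.8
finger_force: 0.0
```

Call:
move_arm(deltas=[[0.6,5,40,0,0,0,0],[0.6,10,80,0,0,0,0],[0.6,15,120,0,0,0,0],[0.6,20,160,0,0,0,0],[0.6,25,200,0,0,0,0],[0.6,30,240,0,0,0,0],[0.6,34,264,0,0,0,0],[0.6,34,264,0,0,0,0],[0.6,34,264,0,0,0,0],[0.6,34,264,0,0,0,0]])

```text
clock: 19.4
ee_pos: [495.0, 199.5, 300.0]
eef_rot: [-0.002, 1.0, -0.0, -0.0]
ft_force: [0.3, -0.4, 0.2]
width: 56.5
finger_force: 0.0
```

```bash
python3 k.py; python3 - <<'E'
from h import *
s=arm.get_state();print(s['ee_pos'],s['width'],s['joint_positions'])
im,d,c=snap("wrist");cv2.imwrite("pics/w1.png",im);np.save("w1.npy",cloud(d,c));print(c['eye'],c['orientation'])
E
```

```text
[495.01136086 199.45494808 299.99753239] [ 0.2600565  -0.40604475  0.21670991]
scene 45 105 [ 497. -220.   45.] [ 548. -182.   60.]
scene 118 281 [ 493. -224.  118.] [ 563. -152.  130.]
top 45 22 [ 502. -216.   45.] [ 552. -166.   60.]
top 118 144 [ 491. -223.  118.] [ 561. -153.  134.]
[495.09639982 199.11685925 300.16147093] 56.521048442650965 [-0.68523064  0.18928422  0.28295222  1.75492914 -0.05594874  1.20508872
  1.18717117]
[425.30429036 199.13705512 460.00889733] [0.70056616 0.70301475 0.08650635 0.08656769]
```

View pics/w1.png

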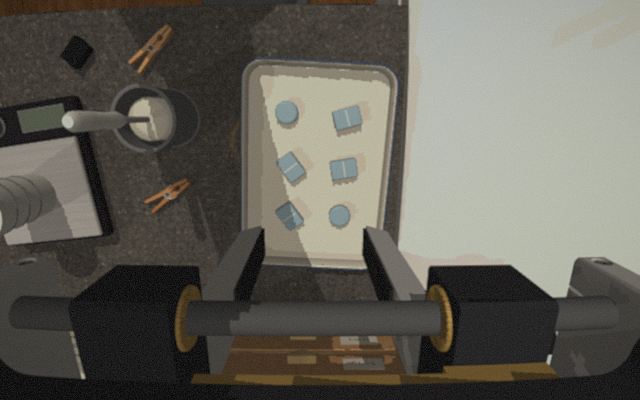

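The wrist view shows rectangles at (347,118), (344,169), (291,166) and (289,215), and discs at (287,112) and (340,215).

```bash
cat > t.py <<'E'
from h import *
def tabs(im,c,box):
    hsv=cv2.cvtColor(im,cv2.COLOR_BGR2HSV);m=np.zeros(im.shape[:2],np.uint8);x0,y0,x1,y1=box;m[y0:y1,x0:x1]=1
    b=im.astype(int);mm=((b[...,0]-b[...,2]>5)&(m>0)).astype(np.uint8)
    mm=cv2.morphologyEx(mm,cv2.MORPH_CLOSE,np.ones((5,5)))
    n,l,st,ce=cv2.connectedComponentsWithStats(mm)
    for i in range(1,n):
        if st[i,4]<100: continue
        k=max(cv2.findContours((l==i).astype(np.uint8),0,2)[0],key=len)[:,0].astype(float)
        r=cv2.minAreaRect(ray(c,k,13)[:,:2].astype(np.float32))
        (w,h),a=r[1],r[2]; a=a if w>=h else a+90   # angle of long axis
        print(ce[i].round(),"xy",np.round(r[0],1),"size",np.round(r[1],1),"long axis deg",round((a+90)%180-90,1))
E
python3 - <<'E'
from t import *
tabs(cv2.imread("pics/w1.png"),arm.calibration("wrist"),(262,85,385,240))
c=arm.calibration("top");im=cv2.imread("pics/top0.png");tabs(cv2.resize(im,None,fx=4,fy=4),{**c,'mtx':np.diag([4,4,1])@np.array(c['mtx'])},(860,710,1080,1020))
E
```

```text
[286. 112.] xy [420.5 163.5] size [28.4 27.8] long axis deg 45.1
[347. 118.] xy [427.1 243.3] size [24.3 34.2] long axis deg -74.9
[290. 167.] xy [492.9 168.1] size [34.6 24.8] long axis deg 36.5
[343. 169.] xy [495.  240.3] size [25.  34.6] long axis deg -80.2
[289. 216.] xy [562.8 165.3] size [35.3 24.8] long axis deg 35.5
[339. 215.] xy [561.5 236.2] size [27.9 28.4] long axis deg -43.3
[1018.  768.] xy [561.8 163.2] size [32.6 22.7] long axis deg 35.5
[920. 767.] xy [561.3 233.8] size [25.7 25.4] long axis deg 46.9
[1011.  865.] xy [491.8 166. ] size [32.5 22.8] long axis deg 36.8
[909. 860.] xy [493.6 238.8] size [23.5 33.6] long axis deg -84.0
[903. 954.] xy [426.  241.2] size [24.3 34.1] long axis deg -74.6
[1014.  967.] xy [418.5 161. ] size [25.7 25.8] long axis deg -88.4
```

Call:
move_arm(deltas=[[0.5,-2,-32,-30,0,0,36],[0.5,-2,-32,-60,0,0,36],[0.5,-2,-32,-100,0,0,36],[0.5,-2,-32,-140,0,0,36],[0.5,-2,-32,-180,0,0,36],[0.5,-2,-32,-210,0,0,36],[0.5,-2,-32,-240,0,0,36],[0.5,-2,-32,-265,0,0,36],[0.5,-2,-32,-278,0,0,36],[0.5,-2,-32,-278,0,0,36]])

```text
clock: 20.38
ee_pos: [492.3, 167.2, 20.3]
eef_rot: [-0.311, 0.95, -0.0, -0.001]
ft_force: [-0.5, -0.0, -0.7]
width: 47.1
finger_force: 0.0
```

Call:
move_arm(deltas=[[0.5,0,0,0,0,0,0],[0.5,0,0,0,0,0,0],[0,0,0,0,0,0,0],[0,0,0,0,0,0,0],[0,0,0,0,0,0,0],[0,0,0,0,0,0,0],[0,0,0,0,0,0,0],[0,0,0,0,0,0,0]], grip_force=15)

```text
clock: 21.05
ee_pos: [493.1, 168.4, 22.2]
eef_rot: [-0.311, 0.95, -0.0, 0.0]
ft_force: [-1.2, -0.7, 6.1]
width: 25.7
finger_force: 15.0
```

Call:
move_arm(deltas=[[0,0,0,40,0,0,0],[0,0,0,80,0,0,0],[0,0,0,120,0,0,0],[0,4,-30,150,0,0,0],[0,8,-65,170,0,0,0],[0,11,-105,178,0,0,0],[0,15,-145,178,0,0,0],[0,19,-185,178,0,0,0],[0,22,-225,178,0,0,0],[0,26,-265,178,0,0,0]])

```text
clock: 21.88
ee_pos: [518.6, -98.5, 200.2]
eef_rot: [-0.312, 0.95, -0.0, 0.0]
ft_force: [0.9, -0.1, 0.3]
width: 25.8
finger_force: 15.0
```

Call:
move_arm(deltas=[[0,4,-40,0,0,0,0],[0,7,-75,0,0,0,0],[0,8,-91,0,0,0,0],[0,8,-91,0,0,0,0],[0,8,-91,0,0,0,0]])

```text
clock: 22.3
ee_pos: [526.7, -188.3, 199.6]
eef_rot: [-0.311, 0.951, 0.0, -0.0]
ft_force: [0.4, 0.6, 1.1]
width: 26.1
finger_force: 15.0
```

```bash
python3 k.py; python3 -c "
from h import *
s=arm.get_state();print(s['width'],s['finger_force'])"
```

```text
[ 526.65540191 -188.32442416  199.63420544] [0.40349426 0.62795781 1.08419341]
scene 45 110 [ 496. -219.   45.] [ 549. -182.   60.]
scene 118 284 [ 492. -224.  118.] [ 563. -152.  131.]
top 118 1 [ 538. -156.  127.] [ 538. -156.  127.]
25.698279721254558 14.999799728393555
```

Call:
move_arm(deltas=[[0,0,0,-25,0,0,0],[0,0,0,-50,0,0,0],[0,0,0,-62,0,0,0],[0,0,0,-62,0,0,0],[0,0,0,-62,0,0,0],[0.35,0,0,-62,0,0,0],[0.35,0,0,-62,0,0,0],[0.35,0,0,-62,0,0,0]])

```text
clock: 23.07
ee_pos: [527.5, -187.7, 139.0]
eef_rot: [-0.312, 0.95, -0.0, 0.001]
ft_force: [0.9, 0.1, -0.1]
width: 32.5
finger_force: 0.0
```

Call:
move_arm(deltas=[[0.35,0,0,30,0,0,0],[0.35,0,0,70,0,0,0],[0.5,-4,30,72,0,0,0],[0.5,-8,70,72,0,0,0],[0.5,-12,110,72,0,0,0],[0.5,-15,150,72,0,0,0],[0.5,-15,150,72,0,0,0]])

```text
clock: 23.65
ee_pos: [511.7, -30.1, 210.5]
eef_rot: [-0.315, 0.949, 0.001, 0.001]
ft_force: [0.3, 1.2, 0.3]
width: 47.1
finger_force: 0.0
```

```bash
python3 k.py; python3 - <<'E'
from t import *
im,d,c=snap("scene");cv2.imwrite("pics/s5.png",cv2.resize(im[150:350,240:440],None,fx=2.5,fy=2.5))
im,d,c=snap("top");tabs(cv2.resize(im,None,fx=4,fy=4),{**c,'mtx':np.diag([4,4,1])@np.array(c['mtx'])},(860,710,1080,1020))
cv2.imwrite("pics/tmp.png",im)
E
```

```text
[511.74492718 -30.0982122  210.53938913] [0.33279724 1.16596098 0.30215508]
scene 45 103 [ 497. -218.   45.] [ 550. -183.   60.]
scene 118 283 [ 492. -223.  118.] [ 563. -152.  130.]
top 45 141 [ 502. -216.   45.] [ 554. -158.   60.]
top 118 144 [ 491. -222.  118.] [ 560. -154.  134.]
[1019.  768.] xy [562.5 162.8] size [34.8 24.1] long axis deg 35.6
[921. 766.] xy [561.3 233.4] size [26.8 27.4] long axis deg -88.4
[911. 859.] xy [494.3 238.2] size [24.2 34.4] long axis deg -80.7
[903. 954.] xy [426.1 241.1] size [24.5 34.3] long axis deg -73.9
[1015.  967.] xy [419.3 160.3] size [27.1 27.3] long axis deg -88.4
```

View pics/s5.png

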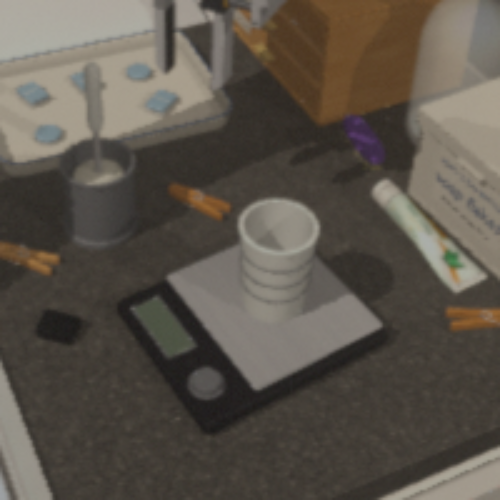

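One tablet is in the beaker and everything else is in place. The next one is at (562,164).

```bash
python3 -c "
from h import *
s=arm.get_state();print(s['ee_pos'],s['clock'])"
```

```text
[512.16403705 -38.52641579 210.38872889] 23.85
```

Call:
move_arm(deltas=[[0.5,10,40,0,0,0,0],[0.5,20,80,0,0,0,0],[0.5,30,120,0,0,0,0],[0.5,40,160,0,0,0,0],[0.5,50,195,-10,0,0,0],[0.5,50,202,-45,0,0,0],[0.5,50,202,-85,0,0,0],[0.5,50,202,-125,0,0,0],[0.5,50,202,-160,0,0,0],[0.5,50,202,-180,0,0,0]])

```text
clock: 24.68
ee_pos: [561.0, 162.2, 26.2]
eef_rot: [-0.31, 0.951, -0.001, -0.002]
ft_force: [-0.1, -0.0, -0.5]
width: 46.4
finger_force: 0.0
```

Call:
move_arm(deltas=[[0.5,0,0,-8,0,0,0],[0.5,0,0,-8,0,0,0],[0.5,0,0,-8,0,0,0],[0,0,0,-8,0,0,0],[0,0,0,-8,0,0,0],[0,0,0,-8,0,0,0],[0,0,0,-8,0,0,0],[0,0,0,-8,0,0,0],[0,0,0,-8,0,0,0]])

```text
clock: 25.43
ee_pos: [562.3, 164.4, 22.5]
eef_rot: [-0.311, 0.95, -0.0, 0.0]
ft_force: [-1.4, -0.6, 6.3]
width: 25.7
finger_force: 15.0
```

Gripped. I carry it to (527,-188): delta (-35,-352).

Call:
move_arm(deltas=[[0,0,0,40,0,0,0],[0,0,0,80,0,0,0],[0,0,0,120,0,0,0],[0,-3,-30,150,0,0,0],[0,-6,-65,170,0,0,0],[0,-10,-105,178,0,0,0],[0,-14,-145,178,0,0,0],[0,-18,-185,178,0,0,0],[0,-22,-225,178,0,0,0],[0,-26,-265,178,0,0,0]])

```text
clock: 26.27
ee_pos: [535.4, -102.4, 200.3]
eef_rot: [-0.312, 0.95, -0.0, 0.0]
ft_force: [1.7, -0.7, -0.6]
width: 25.8
finger_force: 15.0
```

Call:
move_arm(deltas=[[0,-4,-40,0,0,0,0],[0,-8,-75,0,0,0,0],[0,-9,-87,0,0,0,0],[0,-9,-87,0,0,0,0],[0,-9,-87,0,0,0,0]])

```text
clock: 26.68
ee_pos: [526.9, -187.6, 199.9]
eef_rot: [-0.311, 0.95, 0.0, 0.0]
ft_force: [-0.2, 0.4, -0.3]
width: 25.9
finger_force: 15.0
```

```bash
python3 k.py; python3 -c "
from h import *
s=arm.get_state();print(s['width'],s['finger_force'])"
```

```text
[ 526.89242765 -187.5513827   199.85266703] [-0.18050905  0.36564265 -0.34600649]
scene 45 101 [ 497. -220.   45.] [ 549. -181.   60.]
scene 118 286 [ 492. -224.  118.] [ 561. -153.  130.]
26.096513888723987 14.991816580295563
```

Call:
move_arm(deltas=[[0,0,0,-25,0,0,0],[0,0,0,-50,0,0,0],[0,0,0,-62,0,0,0],[0,0,0,-62,0,0,0],[0,0,0,-62,0,0,0],[0.35,0,0,-62,0,0,0],[0.35,0,0,-62,0,0,0],[0.35,0,0,-62,0,0,0]])

```text
clock: 27.45
ee_pos: [527.5, -187.7, 138.9]
eef_rot: [-0.312, 0.95, -0.0, 0.001]
ft_force: [-0.5, -0.1, -0.4]
width: 32.9
finger_force: 0.0
```

Call:
move_arm(deltas=[[0.35,0,0,30,0,0,0],[0.35,0,0,70,0,0,0],[0.5,-3,30,92,0,0,-7],[0.5,-6,70,92,0,0,-14],[0.5,-9,110,92,0,0,-21],[0.5,-12,150,92,0,0,-28],[0.5,-15,190,92,0,0,-35],[0.5,-20,230,92,0,0,-42],[0.5,-24,270,92,0,0,-49],[0.5,-28,310,92,0,0,-56]])

```text
clock: 28.28
ee_pos: [503.0, 85.9, 230.7]
eef_rot: [0.11, 0.994, 0.0, 0.001]
ft_force: [1.1, -0.1, 0.4]
width: 47.0
finger_force: 0.0
```

Call:
move_arm(deltas=[[0.5,-2,30,0,0,0,-7],[0.5,-4,70,0,0,0,-14],[0.5,-4,117,0,0,0,-21],[0.5,-4,117,0,0,0,-28],[0.5,-4,117,0,0,0,-35],[0.5,-4,117,0,0,0,-42],[0.5,-4,117,0,0,0,-49],[0.5,-4,117,0,0,0,-56],[0.5,-4,117,0,0,0,-61],[0.5,-4,117,0,0,0,-61]])

```text
clock: 29.12
ee_pos: [499.4, 201.5, 230.5]
eef_rot: [0.599, 0.801, 0.0, 0.0]
ft_force: [-0.4, 0.3, -0.2]
width: 47.0
finger_force: 0.0
```

```bash
python3 k.py; python3 - <<'E'
from t import *
im,d,c=snap("wrist");cv2.imwrite("pics/w2.png",im)
s=arm.get_state();y=R.from_quat(s['eef_rot']).as_matrix()[:,1];print(s['ee_pos'],np.degrees(np.arctan2(y[1],y[0])),s['joint_positions'])
im,d,c=snap("top");tabs(cv2.resize(im,None,fx=4,fy=4),{**c,'mtx':np.diag([4,4,1])@np.array(c['mtx'])},(860,710,1080,1020))
A=cloud(d,c);m=np.linalg.norm(A[...,:2]-[527,-188],axis=2)<25;print(np.nanpercentile(A[m][:,2],[5,25,50,75,95]))
E
```

```text
[499.37036333 201.46494103 230.49796123] [-0.37353714  0.29346773 -0.19264022]
scene 45 102 [ 496. -219.   45.] [ 549. -180.   60.]
scene 118 290 [ 493. -223.  118.] [ 562. -153.  130.]
top 45 47 [ 502. -216.   45.] [ 554. -168.   60.]
top 118 144 [ 491. -223.  118.] [ 560. -153.  135.]
[499.30650707 201.39839725 230.23467539] 16.906114983396524 [-0.82587041  0.27477083  0.46061004  1.83690205 -0.138712    1.06114143
 -0.01727164]
[924. 766.] xy [561.9 230.9] size [27.8 21.8] long axis deg 12.1
[889. 939.] xy [453.4 246.6] size [147.3  52.3] long axis deg 2.5
[928. 851.] xy [500.2 225.9] size [13.7  7.2] long axis deg 2.3
[1015.  967.] xy [418.9 160.6] size [27.9 26.5] long axis deg 2.1
[33.09749326 37.2855249  60.41942261 64.59941879 68.04583765]
```

```bash
python3 - <<'E'
from t import *
tabs(cv2.imread("pics/w2.png"),arm.calibration("wrist"),(0,0,640,260))
E
```

```text
[615.  23.] xy [771.8 470.6] size [15.4 21.5] long axis deg -87.1
[305. 136.] xy [497.5 199.4] size [208.2 290.3] long axis deg -2.8
[262. 124.] xy [427.1 243.3] size [24.8 34.3] long axis deg -74.6
[320. 145.] xy [495.4 240.5] size [24.6 34.8] long axis deg -80.5
[374. 165.] xy [562.  236.6] size [28.  27.8] long axis deg 17.1
[240. 189.] xy [421.2 164.1] size [28.5 27.9] long axis deg 60.1
[  4. 232.] xy [139.   25.9] size [13.3 92.5] long axis deg -87.6
[616. 231.] xy [892.3 253.2] size [88.1 82.8] long axis deg 15.3
```

Call:
move_arm(deltas=[[0.5,-30,17,0,0,0,-1],[0.5,-60,34,-10,0,0,-1],[0.5,-72,41,-45,0,0,-1],[0.5,-72,41,-85,0,0,-1],[0.5,-72,41,-125,0,0,-1],[0.5,-72,41,-160,0,0,-1],[0.5,-72,41,-190,0,0,-1],[0.5,-72,41,-208,0,0,-1],[0.5,-72,41,-208,0,0,-1],[0.5,-72,41,-208,0,0,-1]])

```text
clock: 30.15
ee_pos: [427.2, 242.0, 21.4]
eef_rot: [0.603, 0.798, -0.001, -0.0]
ft_force: [-0.3, 0.6, 0.0]
width: 47.0
finger_force: 0.0
```

Call:
move_arm(deltas=[[0,0,0,0,0,0,0],[0,0,0,0,0,0,0],[0,0,0,0,0,0,0],[0,0,0,0,0,0,0],[0,0,0,0,0,0,0],[0,0,0,0,0,0,0]])

```text
clock: 30.65
ee_pos: [427.4, 242.5, 22.2]
eef_rot: [0.604, 0.797, 0.0, -0.0]
ft_force: [-1.7, -0.2, 4.9]
width: 26.1
finger_force: 15.0
```

Call:
move_arm(deltas=[[0,0,0,40,0,0,0],[0,0,0,80,0,0,0],[0,15,0,118,0,0,0],[0,40,-15,145,0,0,0],[0,65,-35,170,0,0,0],[0,90,-60,190,0,0,0],[0,100,-95,198,0,0,0],[0,100,-135,198,0,0,0],[0,100,-175,198,0,0,0],[0,100,-215,198,0,0,0]])

```text
clock: 31.48
ee_pos: [527.0, 25.5, 220.0]
eef_rot: [0.604, 0.797, 0.0, 0.0]
ft_force: [0.8, -1.2, 0.6]
width: 25.7
finger_force: 15.0
```

Call:
move_arm(deltas=[[0,0,-40,0,0,0,0],[0,0,-80,0,0,0,0],[0,0,-120,0,0,0,0],[0,0,-160,0,0,0,0],[0,0,-195,0,0,0,0],[0,0,-215,0,0,0,0],[0,0,-215,0,0,0,0],[0,0,-215,0,0,0,0]])

```text
clock: 32.15
ee_pos: [526.9, -188.7, 219.7]
eef_rot: [0.605, 0.796, -0.0, -0.0]
ft_force: [-0.8, 0.2, -0.3]
width: 25.5
finger_force: 15.0
```

```bash
python3 k.py; python3 -c "
from h import *
s=arm.get_state();print(s['ee_pos'],s['width'],s['finger_force'])"
```

```text
[ 526.87322068 -188.69962585  219.741287  ] [-0.78207974  0.23861875 -0.32404142]
scene 45 101 [ 497. -219.   45.] [ 550. -181.   60.]
scene 118 284 [ 493. -223.  118.] [ 563. -152.  131.]
top 118 2 [ 538. -159.  127.] [ 543. -156.  130.]
[ 527.3773843  -186.75492764  219.75488326] 25.36460670670967 14.999804198741913
```

Call:
move_arm(deltas=[[0,0,0,-35,0,0,0],[0,0,0,-65,0,0,0],[0,0,0,-82,0,0,0],[0,0,0,-82,0,0,0],[0,0,0,-82,0,0,0],[0.35,0,0,-82,0,0,0],[0.35,0,0,-82,0,0,0],[0.35,0,0,-82,0,0,0]])

```text
clock: 32.92
ee_pos: [528.0, -187.6, 139.2]
eef_rot: [0.604, 0.797, 0.001, 0.001]
ft_force: [-0.6, -0.7, -0.6]
width: 33.0
finger_force: 0.0
```

Call:
move_arm(deltas=[[0.35,0,0,30,0,0,0],[0.35,0,0,70,0,0,0],[0.5,0,30,82,0,0,-3],[0.5,0,70,82,0,0,-6],[0.5,0,110,82,0,0,-6],[0.5,0,150,82,0,0,-6],[0.5,0,190,82,0,0,-6],[0.5,0,230,82,0,0,-6],[0.5,0,270,82,0,0,-6],[0.5,0,310,82,0,0,-6]])

```text
clock: 33.75
ee_pos: [527.1, 124.4, 221.0]
eef_rot: [0.645, 0.764, 0.001, 0.0]
ft_force: [1.1, -0.3, 0.5]
width: 46.8
finger_force: 0.0
```

Call:
move_arm(deltas=[[0.5,-10,30,0,0,0,0],[0.5,-20,50,0,0,0,0],[0.5,-25,60,0,0,0,0],[0.5,-25,60,0,0,0,0],[0.5,-25,60,0,0,0,0],[0.5,-25,60,0,0,0,0]])

```text
clock: 34.25
ee_pos: [502.9, 180.9, 220.4]
eef_rot: [0.646, 0.764, 0.0, 0.0]
ft_force: [-0.4, 1.0, 0.1]
width: 47.0
finger_force: 0.0
```

```bash
python3 k.py; python3 - <<'E'
from t import *
s=arm.get_state();y=R.from_quat(s['eef_rot']).as_matrix()[:,1];print(s['ee_pos'],np.degrees(np.arctan2(y[1],y[0])))
im,d,c=snap("wrist");tabs(im,c,(150,0,500,260))
im,d,c=snap("top");A=cloud(d,c);m=np.linalg.norm(A[...,:2]-[527,-188],axis=2)<25;print(np.nanpercentile(A[m][:,2],[5,25,50,75,95]))
E
```

```text
[502.91588022 180.91536783 220.35200633] [-0.35528761  0.96427213  0.13894199]
scene 45 109 [ 497. -219.   46.] [ 549. -182.   60.]
scene 118 290 [ 493. -223.  118.] [ 562. -153.  130.]
top 45 29 [ 502. -216.   45.] [ 554. -161.   60.]
top 118 147 [ 491. -223.  118.] [ 560. -154.  134.]
[502.85591503 180.94822653 220.15493078] 9.571946076307771
[306. 123.] xy [497.2 200. ] size [208.1 290.7] long axis deg -2.8
[315. 126.] xy [495.2 240.6] size [24.1 33.1] long axis deg -80.4
[374. 140.] xy [561.7 236.2] size [28.7 28.5] long axis deg 12.4
[239. 183.] xy [421.2 163.9] size [29.  28.5] long axis deg 25.5
[300. 251.] xy [513.5  92.9] size [113.  28.] long axis deg 2.0
[33.79358836 39.15993476 74.63331283 78.58083175 82.15575675]
```

Call:
move_arm(deltas=[[0.5,-4,35,0,0,0,0],[0.5,-8,59,-15,0,0,0],[0.5,-8,59,-50,0,0,0],[0.5,-8,59,-90,0,0,0],[0.5,-8,59,-130,0,0,0],[0.5,-8,59,-160,0,0,0],[0.5,-8,59,-185,0,0,0],[0.5,-8,59,-198,0,0,0],[0.5,-8,59,-198,0,0,0],[0.5,-8,59,-198,0,0,0]])

```text
clock: 35.28
ee_pos: [494.7, 240.8, 21.9]
eef_rot: [0.645, 0.764, -0.0, 0.0]
ft_force: [0.2, -0.2, -0.2]
width: 46.8
finger_force: 0.0
```

Call:
move_arm(deltas=[[0,0,0,0,0,0,0],[0,0,0,0,0,0,0],[0,0,0,0,0,0,0],[0,0,0,0,0,0,0],[0,0,0,0,0,0,0],[0,0,0,0,0,0,0]])

```text
clock: 35.78
ee_pos: [494.5, 241.5, 22.3]
eef_rot: [0.645, 0.764, 0.0, 0.0]
ft_force: [-0.4, -0.1, 7.0]
width: 25.8
finger_force: 15.0
```

Delta to the beaker: (32.5,-429).

Call:
move_arm(deltas=[[0,0,0,40,0,0,0],[0,0,0,80,0,0,0],[0,0,0,120,0,0,0],[0,10,-10,158,0,0,0],[0,20,-30,185,0,0,0],[0,32,-60,198,0,0,0],[0,32,-98,198,0,0,0],[0,32,-138,198,0,0,0],[0,32,-178,198,0,0,0],[0,32,-218,198,0,0,0]])

```text
clock: 36.62
ee_pos: [525.8, 21.6, 220.2]
eef_rot: [0.645, 0.764, 0.0, -0.0]
ft_force: [0.4, 0.1, -0.2]
width: 25.8
finger_force: 15.0
```

Call:
move_arm(deltas=[[0,0,-40,0,0,0,0],[0,0,-80,0,0,0,0],[0,0,-120,0,0,0,0],[0,0,-160,0,0,0,0],[0,0,-195,0,0,0,0],[0,0,-211,0,0,0,0],[0,0,-211,0,0,0,0],[0,0,-211,0,0,0,0]])

```text
clock: 37.28
ee_pos: [525.9, -188.5, 219.8]
eef_rot: [0.646, 0.764, -0.0, -0.0]
ft_force: [-0.3, 0.6, -0.4]
width: 25.8
finger_force: 15.0
```

```bash
python3 k.py; python3 -c "
from h import *
s=arm.get_state();print(s['ee_pos'],s['width'],s['finger_force'])"
```

```text
[ 525.93704685 -188.45091215  219.80373072] [-0.30950066  0.626019   -0.44218856]
scene 45 112 [ 497. -219.   45.] [ 549. -183.   60.]
scene 118 287 [ 492. -223.  118.] [ 562. -153.  130.]
top 118 1 [ 538. -157.  124.] [ 538. -157.  124.]
[ 526.37492466 -186.67867453  219.77674096] 25.94065014649497 14.99992087483406
```

Call:
move_arm(deltas=[[0,1,0,-35,0,0,0],[0,1,0,-65,0,0,0],[0,1,0,-82,0,0,0],[0,1,0,-82,0,0,0],[0,1,0,-82,0,0,0],[0.35,1,0,-82,0,0,0],[0.35,1,0,-82,0,0,0],[0.35,1,0,-82,0,0,0]])

```text
clock: 38.05
ee_pos: [527.9, -187.6, 139.2]
eef_rot: [0.645, 0.764, 0.001, 0.001]
ft_force: [0.9, 0.3, 0.5]
width: 32.6
finger_force: 0.0
```

Call:
move_arm(deltas=[[0.35,0,0,30,0,0,0],[0.35,0,0,70,0,0,0],[0.5,0,30,100,0,0,0],[0.5,0,70,120,0,0,0],[0.5,0,110,150,0,0,0],[0.5,0,150,150,0,0,0],[0.5,0,190,150,0,0,0],[0.5,0,190,150,0,0,0],[0.5,0,190,150,0,0,0]])

```text
clock: 38.8
ee_pos: [527.4, 5.8, 288.7]
eef_rot: [0.643, 0.766, 0.001, 0.0]
ft_force: [0.2, -0.9, -0.2]
width: 47.1
finger_force: 0.0
```

```bash
python3 k.py; python3 - <<'E'
from t import *
im,d,c=snap("top");A=cloud(d,c);m=np.linalg.norm(A[...,:2]-[527,-188],axis=2)<25;print(np.nanpercentile(A[m][:,2],[5,25,50,75,95]))
cv2.imwrite("pics/top9.png",cv2.resize(im[140:285,195:425],None,fx=3.4,fy=3.4,interpolation=2))
im,d,c=snap("scene");cv2.imwrite("pics/s9.png",cv2.resize(im[150:350,180:480],None,fx=2.6,fy=2.6))
E
```

```text
[527.37394992   5.82662449 288.72862723] [ 0.20089932 -0.86238665 -0.15938099]
scene 45 101 [ 496. -218.   45.] [ 550. -182.   60.]
scene 118 289 [ 493. -223.  118.] [ 562. -152.  132.]
top 45 27 [ 502. -216.   46.] [ 554. -158.   60.]
top 118 143 [ 491. -223.  118.] [ 560. -153.  134.]
[33.96565358 39.42103228 88.71775811 92.71545659 95.54192364]
```

View pics/top9.png

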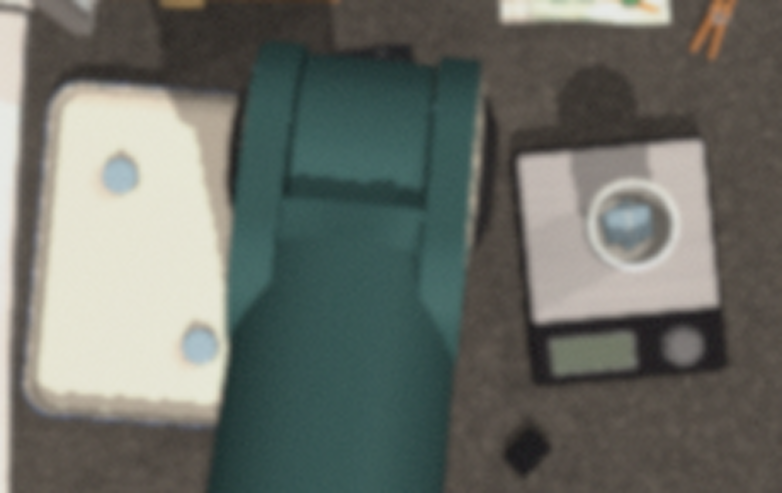

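View pics/s9.png

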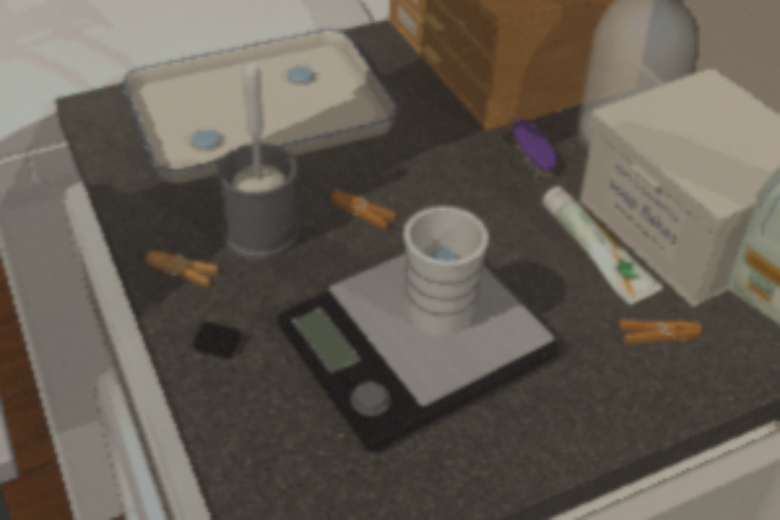

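All four rectangular tablets are stacked in the beaker, which stands on the platform at (445,270). Their top is at about 93 mm, below the 127 mm rim. Both discs are still in the tray, the brush is in its caddy, and the arm is clear.

```bash
python3 -c "
from h import *
print(arm.finish_job())"
```

```text
the job is handed in; nothing more can be done
None
```

The job is handed in, with no verdict shown: the beaker was brushed out three times and the brush stood back in its caddy; the empty beaker was tared, and all four rectangular tablets are in it on the scale, with both discs still in the tray.

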